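Feel the end float of a trigger-wheel spindle and take it up with the right slotted spacer

TASK

Feel the end float of the toothed-wheel spindle on the test rig: slide it firmly but gently (20 N at most) against the pedestal bearing, then back against the stop inside the motor drive. Take the slotted spacer that fills that float to within about 3 mm from its wooden block, slip it, without forcing, over the spindle between pedestal and hub until its legs stand on the pedestal's foot, and let go. Then push the spindle against the spacer and once more against the motor stop to prove it; leave the other two spacers in their blocks and the rest of the bench alone.

Things in the scene. Friction and masses are not known exactly. Their poses are not given: they have to be found in the camera images.
- rig: Crank-signal test rig, fixed to the bench: aluminium plate 220 x 320 x 12 mm with a 12 mm steel spindle lying 75 mm above the bench. Origin: centre of the plate's underside; z up; y runs parallel to the spindle, from the dark pedestal bearing towards the grey motor drive. A pick-up stands at the wheel's +x edge, top 100 mm above the bench.
- seat (a point): On the spindle axis, in the flat thrust face of the pedestal bearing (0, -60, 75 mm in the rig's frame; axes as the rig's). Round bearing head, radius 22 mm, 24 mm thick, its rim towards the hub chamfered 3 mm. Its stepped foot is a level ledge 22 mm below the axis (53 mm above the bench), 50 mm wide, reaching 12 mm from the face towards the motor: a fitted spacer stands on it.
- spindle: Spindle with hub and wheel. Origin: on its axis in the hub's flat thrust face, which looks at the pedestal; axes as the rig's. It only slides along y (cannot turn), with 1.5 N friction, and stays where left: from the hub on the pedestal face to a hidden stop in the drive, 5 to 10.4 mm away, different each time. Hub: radius 18 mm, 3 mm chamfer, 40 mm long. Stops give under 0.3 mm at 10 N.
- wheel (a point): Centre of the steel toothed wheel on the spindle: 100 mm diameter (top 125 mm above the bench), 6 mm thick, 43 mm from the hub's thrust face towards the motor; axes as the rig's (its axis is y). Both faces can be reached by fingertips from above.
- drive: Grey gear housing 66 x 46 x 58 mm with a round motor behind it, fixed on the rig's plate, top 97 mm above the bench, front face 80 mm from seat. Origin on the spindle axis, 5 mm from seat towards the motor; axes as the rig's. The spindle's motor-side stop is inside; where it lies does not show.
- tab_4 (a point): Grip point of the thinnest spacer: upright steel plate 4 mm thick, 90 mm tall, 64 g. A U 36 mm wide, 43 mm tall, slot 16 mm wide and 31 mm deep open downwards; above it a tab 22 mm wide, 47 mm tall. Site: 72 mm above the feet, 18 mm below the top; x along the tab's width, y the thickness, z up. Fitted, its y lies along the rig's y. It wants 0.7 mm more gap than its thickness to slip in.
- spacer_4: The 4 mm spacer; origin at the middle of the underside of its legs, 72 mm below tab_4, same axes; fitted, it is 22 mm below the spindle axis.
- block_4: Wooden block 60 x 40 x 30 mm of the 4 mm spacer, fixed; origin at its underside's centre. The spacer stands in its slot, 18 mm deep (6 x 40 mm, long side along x), feet 12 mm above the bench. The three blocks look alike outside; their places are mixed.
- tab_6 (a point): Grip point of the middle spacer: upright steel plate 6 mm thick, 90 mm tall, 96 g. A U 36 mm wide, 43 mm tall, slot 16 mm wide and 31 mm deep open downwards; above it a tab 22 mm wide, 47 mm tall. Site: 72 mm above the feet, 18 mm below the top; x along the tab's width, y the thickness, z up. Fitted, its y lies along the rig's y. It wants 0.7 mm more gap than its thickness to slip in.
- spacer_6: The 6 mm spacer; origin at the middle of the underside of its legs, 72 mm below tab_6, same axes; fitted, it is 22 mm below the spindle axis.
- block_6: Wooden block 60 x 40 x 30 mm of the 6 mm spacer, fixed; origin at its underside's centre. The spacer stands in its slot, 18 mm deep (8 x 40 mm, long side along x), feet 12 mm above the bench. The three blocks look alike outside; their places are mixed.
- tab_8 (a point): Grip point of the thickest spacer: upright steel plate 8 mm thick, 90 mm tall, 128 g. A U 36 mm wide, 43 mm tall, slot 16 mm wide and 31 mm deep open downwards; above it a tab 22 mm wide, 47 mm tall. Site: 72 mm above the feet, 18 mm below the top; x along the tab's width, y the thickness, z up. Fitted, its y lies along the rig's y. It wants 0.7 mm more gap than its thickness to slip in.
- spacer_8: The 8 mm spacer; origin at the middle of the underside of its legs, 72 mm below tab_8, same axes; fitted, it is 22 mm below the spindle axis.
- block_8: Wooden block 60 x 40 x 30 mm of the 8 mm spacer, fixed; origin at its underside's centre. The spacer stands in its slot, 18 mm deep (10 x 40 mm, long side along x), feet 12 mm above the bench. The three blocks look alike outside; their places are mixed.
- control_unit: Bystander: die-cast control unit 125 x 165 x 48 mm with two black sockets, on a wood block; origin at its underside.
- marker: Bystander: marker pen 120 mm long, lying on the bench.
- screwdriver: Bystander: screwdriver 170 mm long, lying on the bench.
Things that resemble listed ones, but are neither listed nor needed, are in the scene too. What is shaped like the block_6 but blue or purple is not meant.

How it is judged:
By the outcome, as a careful person would: the job done as asked, in the order asked, and still so for the second after the job is handed in, with the robot touching nothing.
It also fails if it takes over 72 s, if anything falls off the work surface, if the arm or the gripper's body presses on something with over 40 N, if the wrist force passes 120 N, or if a joint passes its speed limit or range.

ROBOT

A 6-joint arm with a two-finger parallel gripper is mounted at the origin on the work surface. World frame = base frame: x ahead of the robot, y to its left, z up, the work surface at z = 0. Lengths are in m, angles in rad, forces in N, time in s.
With the tool pointing down it reaches from about 0.425 to 0.95 m from the base axis. Payload 3.5 kg.
Tool frame: the origin (TCP) lies at the very end of the fingers, on their centre line; the grasp point (between the pads) lies 19 mm behind it; z points along the fingers, x is the direction in which the jaws open and shut, and the axes are right-handed (so a half turn about z gives the same grasp; the last joint's range is limited). The gripper opens to 85 mm and grips with 20 to 120 N. Pads are 22 mm wide; open, the fingers measure 114 mm over their backs; the gripper's body (76 mm by 85 mm) begins 54 mm behind the grasp point. The pads swing forward as they close: fully open they stand 13 mm farther back than shut.
Start: joints at [0.968, 0.286, 1.577, -0, 1.279, -0.15], TCP at [0.295, 0.607, 0.231] pointing down, gripper open.
Joint ranges: [-2.77, 2.77], [-0.9, 2.22], [0.21, 2.48], [-1.53, 4.67], [0.24, 2.81], [-2.84, 2.84]. Speed limits (rad/s): [2.79, 2.79, 3.14, 3.14, 3.14, 3.14].

INTERFACE

Orientations are given as [roll, pitch, yaw] about the fixed x, y, z axes, in that order (R = Rz(yaw) Ry(pitch) Rx(roll)).
In Python, from bench import r gives the robot as it stands. Calls block until the motion is done:
- r.goto(position, orientation): joint-space move of the TCP to a pose.
- r.move_linear(position, rot=None, speed=0.15): straight line of the TCP; rot=None keeps the orientation; speed is the mean speed in m/s.
- r.move_j(angles): joint-space move.
- r.let_go() and r.close(newtons=None): open the fingers fully, or close them until they stop; newtons is the grip in N (None keeps the last).
- r.sleep(seconds).
- r.ik(position, orientation): joint angles nearest the present ones, or None.
- r.get_obs(): the state.
- r.snapshot(name): name is "scene" or "top" or "wrist"; returns the picture (480x640x3 uint8, blue, green, red); there is no depth.
- r.camera_params(name): a dict with "mtx" (3x3 intrinsics, pixels), "origin" and "attitude" of the camera in the world. Camera axes: x right, y up, looking along -z (the intrinsics and any distortion apply to the point x, -y, -z); pixel columns grow to the right and rows downward; lengths in m; the calibration is good to about 2 mm. A picture is of the moment at which its call begins: read the wrist's pose just before it. camera_params takes no time and is no camera call; for the wrist camera it gives the pose at the moment of the call.
A pose or a line that the arm cannot do raises r.MotionError and nothing moves.
- r.sign_off(): hands the job in, once; it reports no verdict.
Trained networks look in the newest picture that a camera, given by its name, has taken for a name from the list of things; names that differ only in an ending like _2 or _b are one class to them, and where a whole thing is asked for, a point or a joint stands for the part that bears it (a point fixed in the world has none). Each returns a list of dicts, best first, with "score" (0 to 1); they miss things now and then, are a little off and sometimes report something else, mostly with a low value. They report only what shows in the picture. A call takes as long as a camera call. They do not tell look-alikes from the thing itself.
- r.recognise(camera, query): "pixel" ([row, column] in pixels, amid what is visible of it).
- r.silhouettes(camera, query): "pixels" (480x640 bool, what is visible of it) and "pixel" ([row, column] in pixels, amid what is visible of it).
The state is a dict: "t": time; "joints": joint angles; "joint_vel": joint speeds; "tau": joint torques, N m; "eef_pos": TCP position; "tool_rot": TCP orientation; "wrist_force": force on the tool from outside, world axes, zero at the start; "wrist_torque": the same for the moment, N m; "width": opening from 0.0 (shut) to 1.0 (fully open).
Only numpy, scipy, OpenCV 4.12 (cv2) and the standard library are available. Lean on these libraries where they do the work, as an engineer would, in place of code of your own. Each camera call takes 0.05 s, during which the arm holds its last target.

## Working session

There is one attempt and no reset: what is moved stays moved. The work goes in short steps, each a Python script; the robot and the scene stay as the last script left them, time stands still between calls to the robot, and variables do not carry over. Pictures are saved under pics/ and viewed, and the job is handed in when it is done.

```bash
ls; mkdir -p pics
python3 - <<'E'
from bench import r
import cv2
o=r.get_obs(); print(o)
for c in ("scene","top","wrist"):
    im=r.snapshot(c); cv2.imwrite(f"pics/{c}0.png",im)
    p=r.camera_params(c); print(c,p)
E
```

```text
pics
{'t': 0.0, 'joints': array([ 9.68002406e-01,  2.87213495e-01,  1.57819837e+00, -1.92908312e-05,
        1.27858044e+00, -1.49956910e-01]), 'joint_vel': array([ 3.77705199e-04, -4.38255086e-05, -1.04099703e-03, -1.32350511e-03,
       -9.00927159e-04,  7.61671405e-04]), 'tau': array([ 1.63016884e-03, -4.05979121e+01, -2.92626053e+01, -4.43257591e-06,
        5.77632964e-03,  6.62724148e-06]), 'eef_pos': array([0.29489646, 0.60643812, 0.22990371]), 'tool_rot': array([-3.14125241e+00,  2.37548291e-03,  1.11796530e+00]), 'wrist_force': array([0.25096848, 0.63319291, 0.21970045]), 'wrist_torque': array([-0.03336973,  0.00197701, -0.0041876 ]), 'width': 1.0004042589715645}
scene {'mtx': array([[442.66554947,   0.        , 316.13396628],
       [  0.        , 442.66554947, 243.00863831],
       [  0.        ,   0.        ,   1.        ]]), 'origin': array([ 0.76029855, -0.50936278,  0.73530001]), 'attitude': array([0.59010231, 0.00443404, 0.50907732])}
top {'mtx': array([[455.84458219,   0.        , 323.30344037],
       [  0.        , 455.84458219, 246.25797047],
       [  0.        ,   0.        ,   1.        ]]), 'origin': array([ 0.46132961, -0.1491303 ,  1.03668432]), 'attitude': array([ 0.09161475,  0.02195557, -1.58713677])}
wrist {'mtx': array([[410.14286445,   0.        , 319.69709042],
       [  0.        , 410.14286445, 243.32360395],
       [  0.        ,   0.        ,   1.        ]]), 'origin': array([0.22212832, 0.642921  , 0.37385248]), 'attitude': array([-0.32200689,  0.00148325,  1.11876759])}
```

View pics/scene0.png

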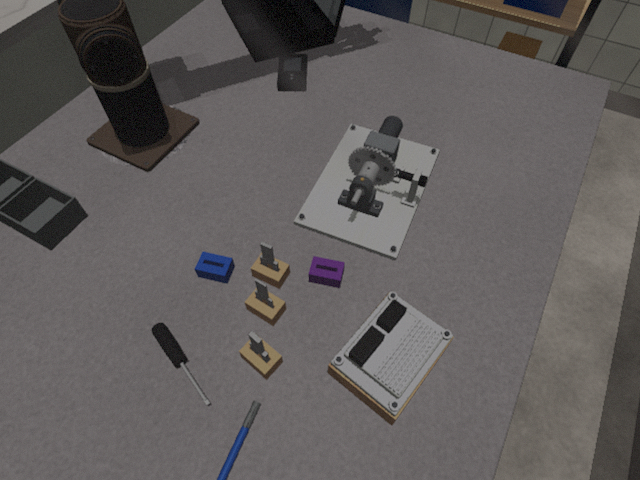

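View pics/top0.png

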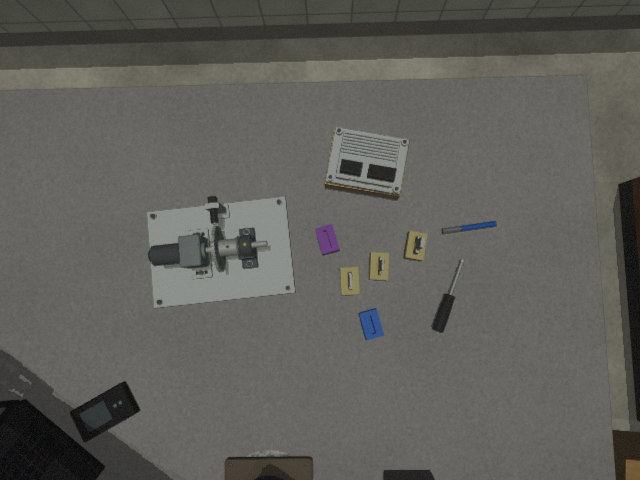

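View pics/wrist0.png

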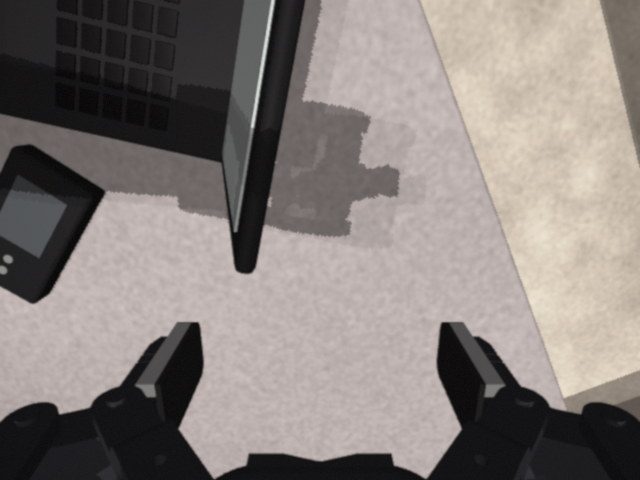

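```bash
cat > h.py <<'E'
from bench import r
import numpy as np, cv2
from scipy.spatial.transform import Rotation as R
def cam(p): 
    p=dict(p); p['R']=R.from_euler('xyz',p['attitude']).as_matrix(); return p
def ray(p,px):
    row,col=px; K=p['mtx']
    d=np.array([(col-K[0,2])/K[0,0],-(row-K[1,2])/K[1,1],-1.]); d=p['R']@d
    return p['origin'],d/np.linalg.norm(d)
def onz(p,px,z):
    o,d=ray(p,px); return o+d*(z-o[2])/d[2]
def proj(p,X):
    q=(np.atleast_2d(X)-p['origin'])@p['R']; K=p['mtx']
    return np.c_[K[1,2]-K[1,1]*q[:,1]/-q[:,2],K[0,2]+K[0,0]*q[:,0]/-q[:,2]]
def tri(rays):
    A=np.zeros((3,3));b=np.zeros(3)
    for o,d in rays:
        M=np.eye(3)-np.outer(d,d);A+=M;b+=M@o
    return np.linalg.solve(A,b)
E
python3 - <<'E'
from h import *
np.set_printoptions(precision=4,suppress=True)
r.snapshot("top");r.snapshot("scene")
T=cam(r.camera_params("top"));S=cam(r.camera_params("scene"))
for n in ["seat","wheel","spindle","drive","rig","tab_4","tab_6","tab_8","block_4","control_unit"]:
    for c,P in (("top",T),("scene",S)):
        z={"seat":.075,"wheel":.1,"spindle":.075,"drive":.08,"rig":.012,"control_unit":.05}.get(n,.084 if n[0]=='t' else .02)
        print(n,c,[(np.round(d['pixel'],1).tolist(),round(d['score'],2),onz(P,d['pixel'],z)[:2].round(4).tolist()) for d in r.recognise(c,n)[:5]])
print(r.get_obs()['t'])
E
```

```text
seat top [([257.8, 231.6], 0.92, [0.529, 0.0657])]
seat scene [([199.6, 365.7], 0.75, [0.5766, 0.0091])]
wheel top [([247.4, 222.5], 0.91, [0.5492, 0.0791])]
wheel scene [([166.8, 372.2], 0.94, [0.5589, 0.0701])]
spindle top [([244.6, 220.1], 0.8, [0.5576, 0.0904]), ([277.9, 350.6], 0.47, [0.4822, -0.1858])]
spindle scene [([167.7, 367.3], 0.58, [0.5434, 0.0858])]
drive top [([252.6, 192.2], 0.6, [0.5412, 0.1485])]
drive scene [([137.9, 388.2], 0.87, [0.5468, 0.1801]), ([363.1, 261.4], 0.66, [0.5779, -0.358])]
rig top [([255.3, 232.9], 0.71, [0.5391, 0.0768])]
rig scene [([200.7, 368.1], 0.65, [0.5647, 0.0583])]
tab_4 top [([240.3, 417.5], 0.6, [0.5581, -0.3269]), ([265.8, 382.0], 0.54, [0.506, -0.2514])]
tab_4 scene [([293.7, 264.1], 0.81, [0.5192, -0.2591]), ([345.3, 258.5], 0.75, [0.5599, -0.3377]), ([259.4, 267.7], 0.74, [0.4886, -0.2003]), ([165.9, 368.3], 0.41, [0.546, 0.0831])]
tab_6 top [([240.3, 417.5], 0.6, [0.5581, -0.3269]), ([265.8, 382.0], 0.54, [0.506, -0.2514])]
tab_6 scene [([293.7, 264.1], 0.81, [0.5192, -0.2591]), ([345.3, 258.5], 0.75, [0.5599, -0.3377]), ([259.4,
[... 194 characters left out ...]
64.1], 0.81, [0.5192, -0.2591]), ([345.3, 258.5], 0.75, [0.5599, -0.3377]), ([259.4, 267.7], 0.74, [0.4886, -0.2003]), ([165.9, 368.3], 0.41, [0.546, 0.0831])]
block_4 top [([282.2, 349.1], 0.95, [0.4739, -0.1843]), ([246.3, 411.3], 0.74, [0.5514, -0.3246]), ([325.6, 368.5], 0.74, [0.378, -0.2249]), ([237.3, 331.5], 0.55, [0.575, -0.1471])]
block_4 scene [([271.2, 325.7], 0.86, [0.5705, -0.1392]), ([273.7, 271.6], 0.76, [0.4851, -0.1927]), ([305.6, 264.0], 0.75, [0.5083, -0.2545]), ([264.3, 215.3], 0.68, [0.3813, -0.227]), ([363.6, 259.8], 0.58, [0.5594, -0.3461])]
control_unit top []
control_unit scene [([350.5, 393.3], 0.83, [0.743, -0.2311]), ([199.5, 366.9], 0.23, [0.5716, 0.0301])]
1.25
```

Run:
```python
import cv2
a=cv2.imread("pics/top0.png")
cv2.imwrite("pics/c1.png",cv2.resize(a[190:315,140:300],None,fx=5,fy=5,interpolation=cv2.INTER_CUBIC)[:600])
cv2.imwrite("pics/c2.png",cv2.resize(a[210:350,310:450],None,fx=4,fy=4,interpolation=cv2.INTER_CUBIC))
b=cv2.imread("pics/scene0.png")
cv2.imwrite("pics/c3.png",cv2.resize(b[110:260,290:450],None,fx=4,fy=4,interpolation=cv2.INTER_CUBIC))
cv2.imwrite("pics/c4.png",cv2.resize(b[235:385,185:355],None,fx=4,fy=4,interpolation=cv2.INTER_CUBIC))
```

```text
(no output)
```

View pics/c1.png

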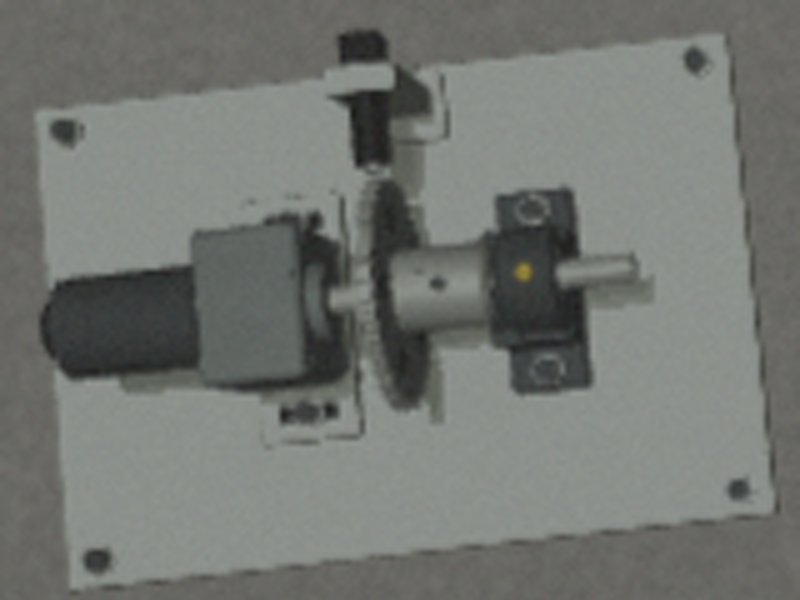

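View pics/c2.png

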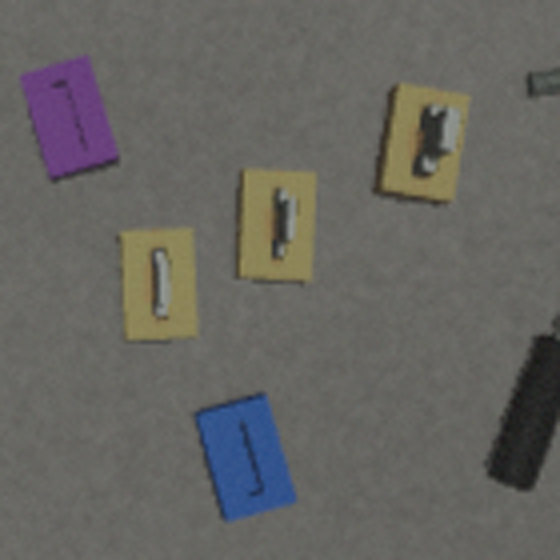

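View pics/c3.png

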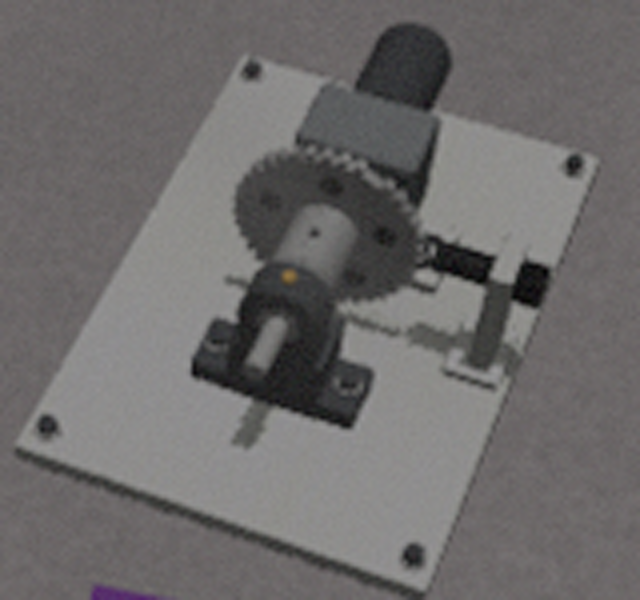

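View pics/c4.png

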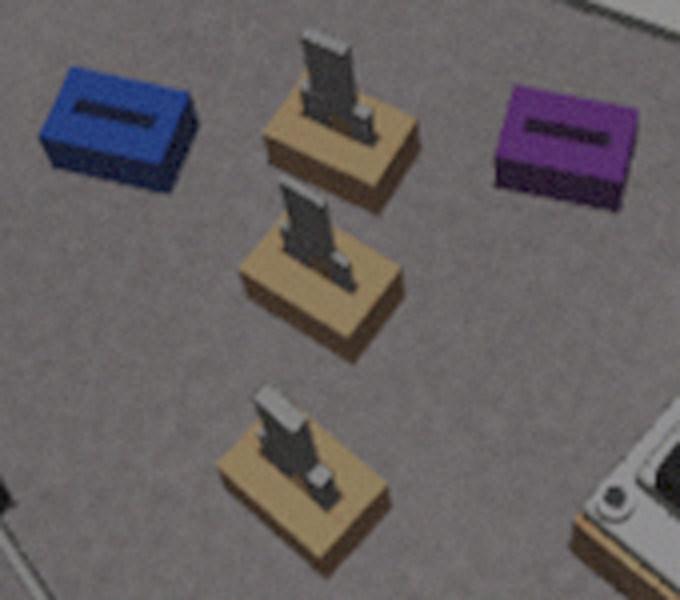

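```bash
cat >> h.py <<'E'
def fit2(local,world):
    l=np.array(local);w=np.array(world);lc=l.mean(0);wc=w.mean(0)
    a=l-lc;b=w-wc
    th=np.arctan2((a[:,0]*b[:,1]-a[:,1]*b[:,0]).sum(),(a*b).sum())
    c,s=np.cos(th),np.sin(th);M=np.array([[c,-s],[s,c]]);t=wc-M@lc
    return th,t,np.abs((l@M.T+t)-w)
E
python3 - <<'E'
from h import *
np.set_printoptions(precision=4,suppress=True)
T=cam(r.camera_params("top"));S=cam(r.camera_params("scene"))
# local corners: (+x,+y),( +x,-y),(-x,-y),(-x,+y)
L=[(.11,.16),(.11,-.16),(-.11,-.16),(-.11,.16)]
t=[(37,112),(725,35),(775,512),(72,588)]
W=[onz(T,(190+y/5,140+x/5),.012)[:2] for x,y in t]
print(fit2(L,W))
# scene crop: (+x,+y)=right top (598,160); (+x,-y)=(425,592); (-x,-y)=(18,450); (-x,+y)=(247,57)
s=[(598,160),(425,592),(18,450),(247,57)]
W=[onz(S,(110+y/4,290+x/4),.012)[:2] for x,y in s]
print(fit2(L,W))
E
```

```text
(np.float64(0.0921026410945477), array([0.5473, 0.1056]), array([[0.0009, 0.0011],
       [0.0011, 0.0011],
       [0.0007, 0.0008],
       [0.0013, 0.0009]]))
(np.float64(0.0940495849533122), array([0.551 , 0.1038]), array([[0.0022, 0.0015],
       [0.0026, 0.0015],
       [0.0021, 0.0003],
       [0.0027, 0.0003]]))
```

```bash
cat >> h.py <<'E'
TH=0.093; O=np.array([.549,.1048])
ux=np.array([np.cos(TH),np.sin(TH)]);uy=np.array([-np.sin(TH),np.cos(TH)])
SEAT=O-.06*uy
YAW=np.pi/2+TH
def rp(x,y,z): # seat-relative rig coords -> world
    p=SEAT+x*ux+y*uy; return [p[0],p[1],z]
def toloc(p): 
    d=np.array(p)[:2]-SEAT; return np.array([d@ux,d@uy])
E
python3 - <<'E'
from h import *
np.set_printoptions(precision=4,suppress=True)
r.goto(rp(0,.03,.23),[np.pi,0,YAW])
o=r.get_obs();P=r.camera_params("wrist");im=r.snapshot("wrist");cv2.imwrite("pics/w1.png",im)
print(o['t'],o['eef_pos'],o['tool_rot'],o['wrist_force'],o['joints'],P)
np.save("w1.npy",np.r_[P['origin'],P['attitude']])
E
```

```text
3.3667 [0.5518 0.0756 0.23  ] [ 3.1415 -0.0002  1.6646] [-0.3055  0.1378  0.3551] [-0.0462  0.0278  1.8708  0.0002  1.243  -1.7109] {'mtx': array([[410.1429,   0.    , 319.6971],
       [  0.    , 410.1429, 243.3236],
       [  0.    ,   0.    ,   1.    ]]), 'origin': array([0.4709, 0.0686, 0.3736]), 'attitude': array([-0.3224,  0.0001,  1.6653])}
```

View pics/w1.png

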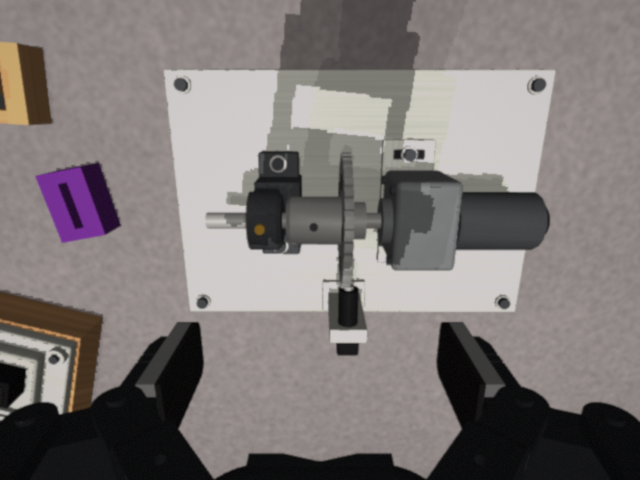

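Run:
```python
from h import *
np.set_printoptions(precision=4,suppress=True)
im=cv2.imread("pics/w1.png")
cv2.imwrite("pics/w1c.png",cv2.resize(im[140:270,200:400],None,fx=4,fy=4,interpolation=cv2.INTER_CUBIC))
v=np.load("w1.npy");P=cam(dict(mtx=r.camera_params("wrist")['mtx'],origin=v[:3],attitude=v[3:]))
L=[(-.11,-.16),(-.11,.16),(.11,.16),(.11,-.16)]
print(fit2(L,[onz(P,(y,x),.012)[:2] for x,y in [(165,71),(555,70),(515,311),(190.5,311)]]))
```

```text
(np.float64(0.0949632899995731), array([0.5492, 0.1087]), array([[0.0008, 0.0014],
       [0.0004, 0.0009],
       [0.0005, 0.0006],
       [0.0007, 0.0001]]))
```

View pics/w1c.png

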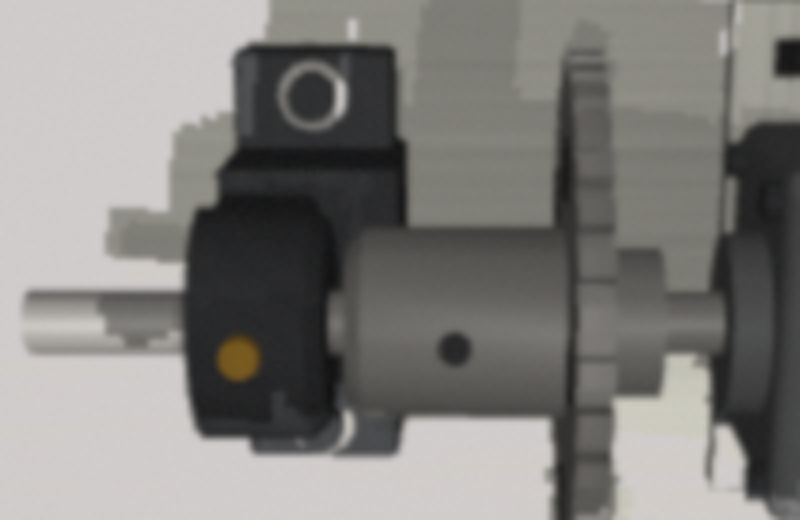

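Run:
```python
from h import *
np.set_printoptions(precision=4,suppress=True)
v=np.load("w1.npy");P=cam(dict(mtx=r.camera_params("wrist")['mtx'],origin=v[:3],attitude=v[3:]))
f=lambda cx,cy,z:print((cx,cy),toloc(onz(P,(140+cy/4,200+cx/4),z))*1000)
f(596,320,.125)  # wheel top mid
f(330,320,.081)  # pedestal face/spindle
f(330,320,.075)
f(345,320,.081) # hub face bottom chamfer
f(362,320,.093) # hub chamfer start
f(450,230,.075);f(450,415,.075) # hub silhouettes edges
f(450,322,.093)
f(60,290,.075);f(60,353,.075) # spindle edges
print(toloc([.5518,.0756])*1000)
```

```text
(596, 320) [-13.4643  49.6277]
(330, 320) [-1.4221  3.802 ]
(330, 320) [0.2112 3.2411]
(345, 320) [-1.4264  6.5705]
(362, 320) [-4.6974 10.5877]
(450, 230) [-17.0534  25.9122]
(450, 415) [19.048  25.7671]
(450, 322) [-4.3553 26.1619]
(60, 290) [ -5.5219 -47.1528]
(60, 353) [  6.7651 -48.1277]
[ 0.0762 30.6662]
```

```bash
cat >> h.py <<'E'
TH=0.0945
ux=np.array([np.cos(TH),np.sin(TH)]);uy=np.array([-np.sin(TH),np.cos(TH)])
SEAT=SEAT+.0034*uy+.0005*ux
YAW=np.pi/2+TH
def st(tag=""):
    o=r.get_obs(); l=toloc(o['eef_pos'])*1000; f=o['wrist_force']
    print(tag,"t%.2f"%o['t'],"loc",l.round(2),"z%.1f"%(o['eef_pos'][2]*1000),"Fx%.2f Fy%.2f Fz%.2f"%(f[:2]@ux,f[:2]@uy,f[2]),"w%.3f"%o['width'])
    return o
E
python3 - <<'E'
from h import *
r.goto(rp(0,.0462,.145),[np.pi,0,YAW]); st()
r.move_linear(rp(0,.0462,.101),speed=.08); st()
im=r.snapshot("wrist");cv2.imwrite("pics/w2.png",im)
E
```

```text
t3.86 loc [-0.25 46.66] z144.7 Fx-0.49 Fy-0.29 Fz0.29 w1.003
 t4.56 loc [4.000e-02 4.616e+01] z100.8 Fx0.06 Fy-0.26 Fz-0.15 w1.000
```

View pics/w2.png

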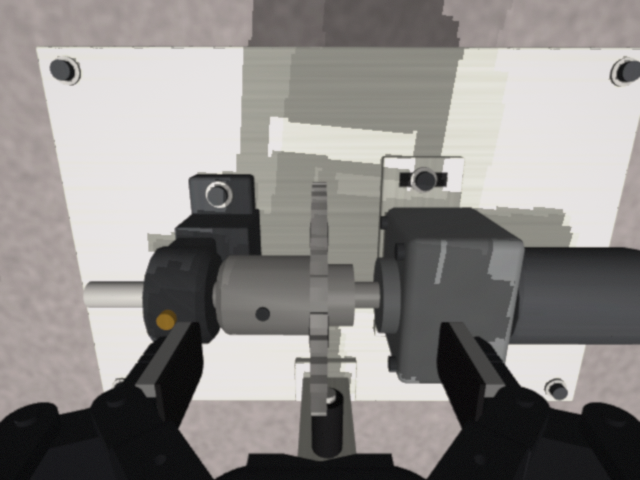

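Run:
```python
from h import *
r.close(20); st(); r.sleep(.2); st()
im=r.snapshot("wrist");cv2.imwrite("pics/w3.png",im)
```

```text
t5.31 loc [-0.   46.17] z101.1 Fx-0.53 Fy0.07 Fz0.23 w0.062
 t5.51 loc [-1.000e-02  4.617e+01] z101.1 Fx-1.07 Fy-0.90 Fz1.43 w0.065
```

View pics/w3.png

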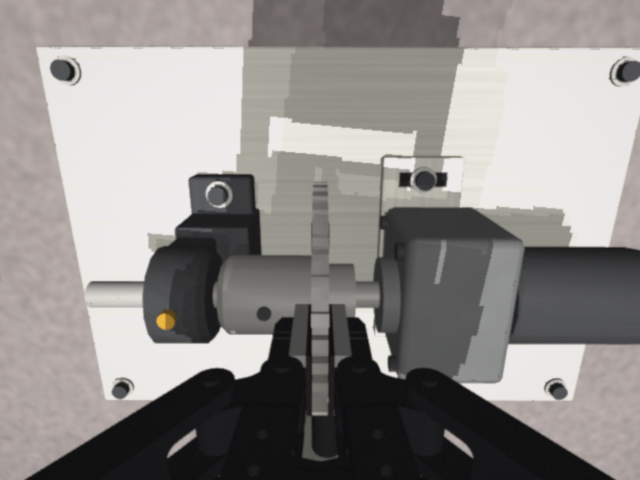

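```bash
cat >> h.py <<'E'
def push(x,y0,z,sgn,lim=9.,maxd=.013,step=.0006):
    """creep along rig y from y0 until force lim. returns list of (cmd,meas,F)"""
    log=[];y=y0;F0=0
    while abs(y-y0)<maxd:
        y+=sgn*step
        r.move_linear(rp(x,y,z),speed=.012)
        o=r.get_obs();F=o['wrist_force'][:2]@uy; m=toloc(o['eef_pos'])[1]
        log.append((y*1e3,m*1e3,F))
        if -sgn*F>lim*.35: step=min(step,.0002)
        if -sgn*F>lim: 
            r.sleep(.15);o=r.get_obs();F=o['wrist_force'][:2]@uy
            if -sgn*F>lim*.85: break
    l=np.array(log)
    for a in l[-9:]: print("cmd%.2f meas%.2f F%.2f"%tuple(a))
    print("free F mean",l[:-4,2].mean() if len(l)>4 else None)
    print("hold F %.2f meas %.2f t %.2f"%(F,toloc(o['eef_pos'])[1]*1e3,o['t']))
    return l
E
python3 - <<'E'
from h import *
push(0,.0462,.101,-1); st()
E
```

```text
cmd42.00 meas42.22 F2.72
cmd41.40 meas42.21 F4.69
cmd41.20 meas42.21 F5.89
cmd41.00 meas42.19 F5.08
cmd40.80 meas42.20 F6.77
cmd40.60 meas42.20 F6.97
cmd40.40 meas42.19 F8.29
cmd40.20 meas42.19 F7.96
cmd40.00 meas42.19 F9.70
free F mean 3.189268406541889
hold F 8.72 meas 42.19 t 9.46
 t9.46 loc [-0.   42.19] z101.1 Fx-1.73 Fy8.72 Fz4.29 w0.064
```

Run:
```python
from h import *
r.move_linear(rp(0,.0455,.101),speed=.02); st()
push(0,.0455,.101,1,step=.0008); st()
```

```text
t9.88 loc [4.000e-02 4.518e+01] z101.1 Fx-2.35 Fy-0.26 Fz5.61 w0.063
cmd50.30 meas49.66 F-1.19
cmd51.10 meas50.10 F-3.03
cmd51.90 meas50.10 F-6.01
cmd52.10 meas50.10 F-5.81
cmd52.30 meas50.10 F-5.81
cmd52.50 meas50.09 F-7.93
cmd52.70 meas50.13 F-7.54
cmd52.90 meas50.09 F-8.95
cmd53.10 meas50.10 F-9.17
free F mean -2.7004764661057132
hold F -10.02 meas 50.10 t 13.53
 t13.53 loc [5.00e-02 5.01e+01] z101.1 Fx-4.03 Fy-10.02 Fz5.13 w0.063
```

Run:
```python
from h import *
np.set_printoptions(precision=4,suppress=True)
r.move_linear(rp(0,.0501,.101),speed=.02); r.sleep(.1);st()
r.let_go(); st()
im=r.snapshot("wrist");cv2.imwrite("pics/w4.png",im)
r.move_linear(rp(0,.0501,.16),speed=.15);st()
r.goto([.505,-.235,.20],[np.pi,0,np.pi/2])
P=r.camera_params("wrist");im=r.snapshot("wrist");cv2.imwrite("pics/w5.png",im);np.save("w5.npy",np.r_[P['origin'],P['attitude']])
st()
```

```text
t13.93 loc [ 0.05 49.49] z101.1 Fx-2.58 Fy-1.30 Fz4.90 w0.061
 t14.68 loc [ 0.03 50.11] z101.0 Fx0.94 Fy0.50 Fz-0.11 w1.001
 t15.28 loc [-0.21 50.13] z159.8 Fx-0.61 Fy0.37 Fz0.11 w1.001
 t16.61 loc [ -75.97 -276.28] z199.4 Fx-0.82 Fy-0.44 Fz0.56 w1.003
```

View pics/w4.png

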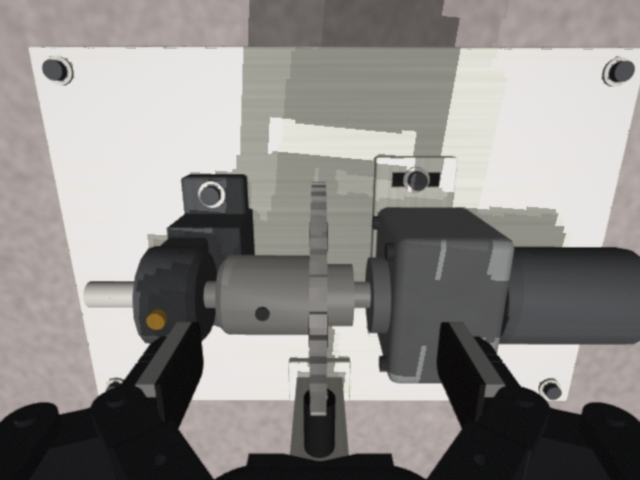

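View pics/w5.png

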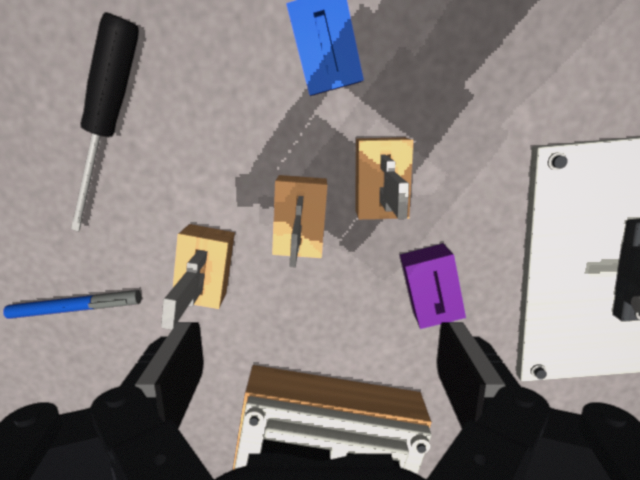

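Run:
```python
from h import *
im=cv2.imread("pics/w5.png")
cv2.imwrite("pics/w5c.png",cv2.resize(im[125:335,150:430],None,fx=2.8,fy=2.8,interpolation=cv2.INTER_CUBIC))
```

```text
(no output)
```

View pics/w5c.png

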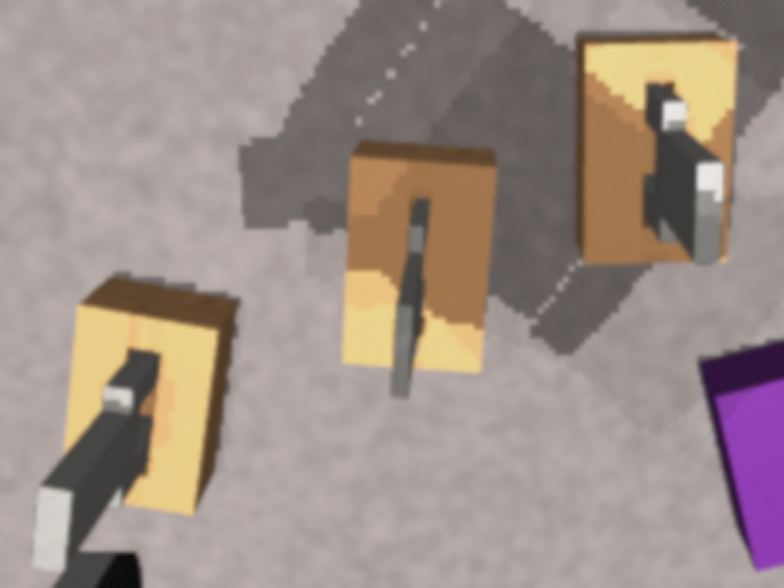

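Run:
```python
from h import *
np.set_printoptions(precision=4,suppress=True)
v=np.load("w5.npy");P=cam(dict(mtx=r.camera_params("wrist")['mtx'],origin=v[:3],attitude=v[3:]))
f=lambda p,z:onz(P,(125+p[1]/2.8,150+p[0]/2.8),z)[:2]
q=[(697,162),(722,162),(718,262),(693,262)]
W=[f(p,.102) for p in q]; print(np.array(W))
# image down=+x, right=+y
print(fit2([(-.011,-.003),(-.011,.003),(.011,.003),(.011,-.003)],W))
W=[f(p,.03) for p in [(583,41),(738,41),(728,263),(584,264)]];print(np.array(W))
print(fit2([(-.03,-.02),(-.03,.02),(.03,.02),(.03,-.02)],W))
```

```text
[[ 0.4666 -0.1865]
 [ 0.4665 -0.1812]
 [ 0.4883 -0.1806]
 [ 0.4883 -0.186 ]]
(np.float64(0.024802248356258026), array([ 0.4774, -0.1836]), array([[0.    , 0.0003],
       [0.0002, 0.0004],
       [0.    , 0.0003],
       [0.0002, 0.0003]]))
[[ 0.4471 -0.2047]
 [ 0.447  -0.1636]
 [ 0.5079 -0.1619]
 [ 0.5082 -0.2025]]
(np.float64(0.023582059896487362), array([ 0.4776, -0.1832]), array([[0.0009, 0.0008],
       [0.    , 0.0003],
       [0.0008, 0.0006],
       [0.0002, 0.    ]]))
```

Run:
```python
from h import *
r.goto([.4775,-.1835,.13],[np.pi,0,np.pi/2+.024])
im=r.snapshot("wrist");cv2.imwrite("pics/w6.png",im)
st()
```

```text
t17.11 loc [ -97.59 -223.86] z131.1 Fx0.40 Fy0.15 Fz0.26 w0.997
```

View pics/w6.png

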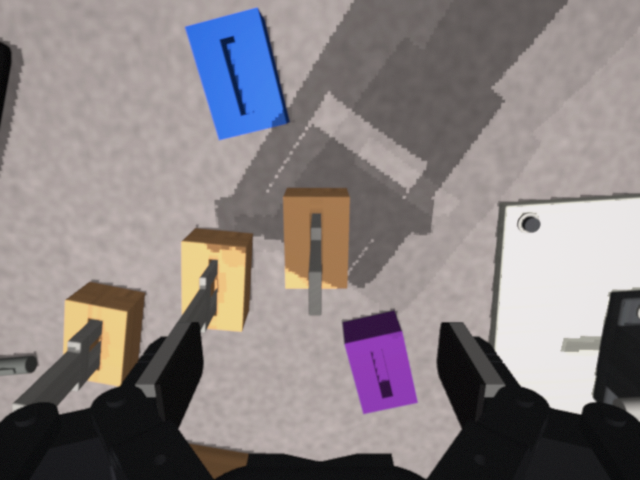

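Run:
```python
from h import *
np.set_printoptions(precision=4,suppress=True)
o=r.get_obs();P=cam(r.camera_params("wrist"));im=r.snapshot("wrist")
print(o['eef_pos'],o['tool_rot'],P['origin'],P['attitude'])
cv2.imwrite("pics/w7c.png",cv2.resize(im[180:330,250:390],None,fx=4,fy=4,interpolation=cv2.INTER_CUBIC))
np.save("w7.npy",np.r_[P['origin'],P['attitude']])
```

```text
[ 0.4787 -0.1836  0.1311] [3.1396 0.0015 1.5962] [ 0.3973 -0.1848  0.2745] [-0.3243  0.0017  1.597 ]
```

View pics/w7c.png

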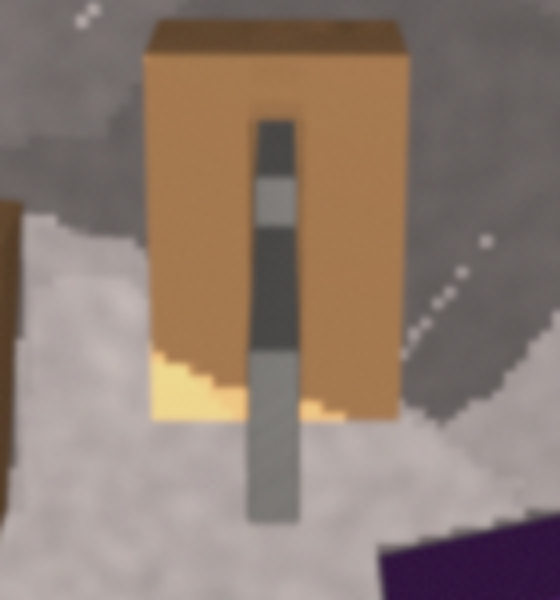

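Run:
```python
from h import *
np.set_printoptions(precision=4,suppress=True)
v=np.load("w7.npy");P=cam(dict(mtx=r.camera_params("wrist")['mtx'],origin=v[:3],attitude=v[3:]))
W=[onz(P,(180+y/4,250+x/4),.102)[:2] for x,y in [(249,350),(298,350),(299,522),(248,522)]]
print(fit2([(-.011,-.003),(-.011,.003),(.011,.003),(.011,-.003)],W))
W=[onz(P,(180+y/4,250+x/4),.03)[:2] for x,y in [(145,55),(409,55),(399,420),(151,420)]]
print(fit2([(-.03,-.02),(-.03,.02),(.03,.02),(.03,-.02)],W))
```

```text
(np.float64(0.025274296982058374), array([ 0.4777, -0.1836]), array([[0.0001, 0.0002],
       [0.0001, 0.0002],
       [0.0001, 0.    ],
       [0.0001, 0.    ]]))
(np.float64(0.022368448033504795), array([ 0.478 , -0.1835]), array([[0.    , 0.0001],
       [0.0002, 0.    ],
       [0.    , 0.0001],
       [0.0002, 0.0002]]))
```

Run:
```python
from h import *
np.set_printoptions(precision=4,suppress=True)
r.move_linear([.4777,-.1836,.081],rot=[np.pi,0,np.pi/2+.0245],speed=.1); r.sleep(.15);st()
r.close(40); o=st(); print(o['eef_pos'])
r.move_linear([.4777,-.1836,.125],speed=.12); r.sleep(.15);o=st(); print(o['eef_pos'])
im=r.snapshot("wrist");cv2.imwrite("pics/w8.png",im)
```

```text
t17.95 loc [ -97.93 -224.31] z82.0 Fx0.58 Fy0.03 Fz-0.10 w1.004
 t18.65 loc [ -98.49 -223.92] z81.1 Fx0.19 Fy0.13 Fz1.04 w0.057
[ 0.4778 -0.1837  0.0811]
 t19.32 loc [ -99.38 -223.2 ] z123.7 Fx-0.03 Fy-0.16 Fz-0.55 w0.058
[ 0.4769 -0.1831  0.1237]
```

View pics/w8.png

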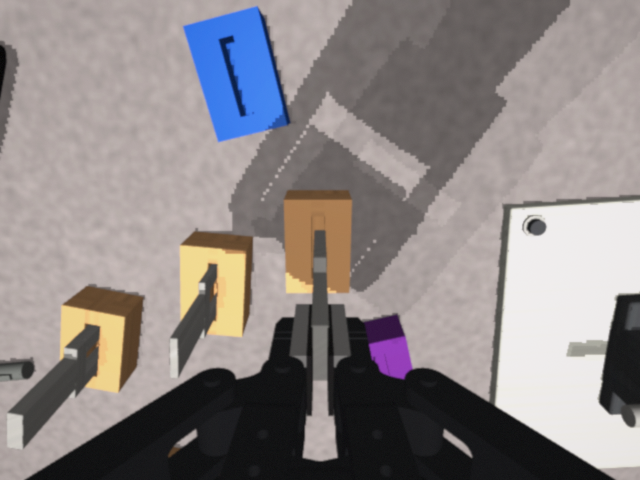

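Run:
```python
from h import *
np.set_printoptions(precision=4,suppress=True)
r.move_linear([.4777,-.1836,.20],speed=.2)
r.goto(rp(0,.00295,.20),[np.pi,0,YAW]); r.sleep(.3); o=st(); print(o['tool_rot']-[np.pi,0,YAW])
P=r.camera_params("wrist");im=r.snapshot("wrist");cv2.imwrite("pics/w9.png",im);np.save("w9.npy",np.r_[P['origin'],P['attitude']])
cv2.imwrite("pics/w9c.png",cv2.resize(im[140:320,220:460],None,fx=3.3,fy=3.3,interpolation=cv2.INTER_CUBIC))
cv2.imwrite("pics/s9.png",r.snapshot("scene"))
```

```text
t21.17 loc [-0.06  1.85] z200.1 Fx0.14 Fy-0.22 Fz-1.38 w0.056
[-0.0002  0.0001 -0.0018]
```

View pics/w9.png

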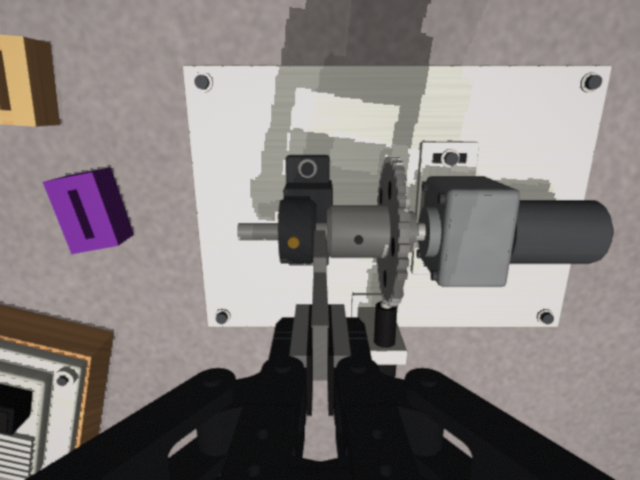

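View pics/w9c.png

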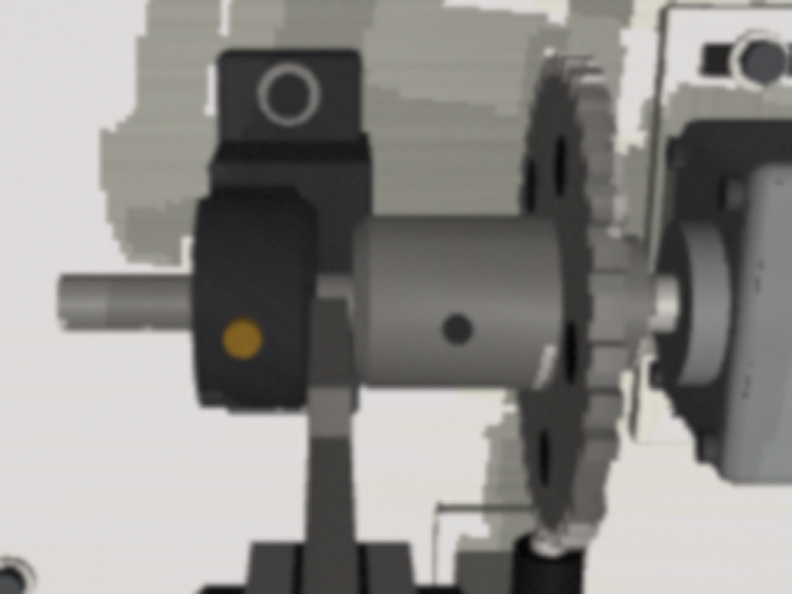

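Run:
```python
from h import *
np.set_printoptions(precision=4,suppress=True)
v=np.load("w9.npy");P=cam(dict(mtx=r.camera_params("wrist")['mtx'],origin=v[:3],attitude=v[3:]))
def axis(P,col,r1,r2):
    an=[];
    for rr in (r1,r2):
        o,d=ray(P,(rr,col)); dx=d[:2]@ux; an.append(np.arctan2(dx,-d[2]))
    m=np.mean(an); x0=toloc(P['origin'])[0]; h=P['origin'][2]-.075
    return (x0+np.tan(m)*h)*1e3, h/np.cos(m)*np.sin((an[1]-an[0])/2)*1e3
f=lambda x:220+x/3.3
g=lambda y:140+y/3.3
print(axis(P,f(100),g(274),g(330)), axis(P,f(450),g(215),g(387)),axis(P,f(400),g(215),g(387)))
v=np.load("w1.npy");P=cam(dict(mtx=P['mtx'],origin=v[:3],attitude=v[3:]))
f=lambda x:200+x/4
g=lambda y:140+y/4
print(axis(P,f(60),g(290),g(353)), axis(P,f(450),g(228),g(415)))
st()
```

```text
(np.float64(0.006404888399313968), np.float64(5.801113192266279)) (np.float64(-0.11407663723035644), np.float64(17.779902211761428)) (np.float64(-0.12331208852524311), np.float64(17.7801440350759))
(np.float64(0.018014424955206665), np.float64(5.9245341176598085)) (np.float64(0.06490861611661847), np.float64(17.56106325255207))
 t21.27 loc [-0.02  2.26] z200.1 Fx0.29 Fy0.31 Fz-1.07 w0.063
```

Run:
```python
from h import *
r.move_linear(rp(0,.00295,.170),speed=.05); r.sleep(.4); st()
P=r.camera_params("wrist");im=r.snapshot("wrist");np.save("w10.npy",np.r_[P['origin'],P['attitude']])
cv2.imwrite("pics/w10c.png",cv2.resize(im[140:320,220:460],None,fx=3.3,fy=3.3,interpolation=cv2.INTER_CUBIC))
st()
```

```text
t22.42 loc [0.09 2.94] z170.2 Fx-0.69 Fy1.00 Fz-1.04 w0.059
 t22.47 loc [0.03 2.94] z170.1 Fx0.11 Fy-0.69 Fz-0.48 w0.056
```

View pics/w10c.png

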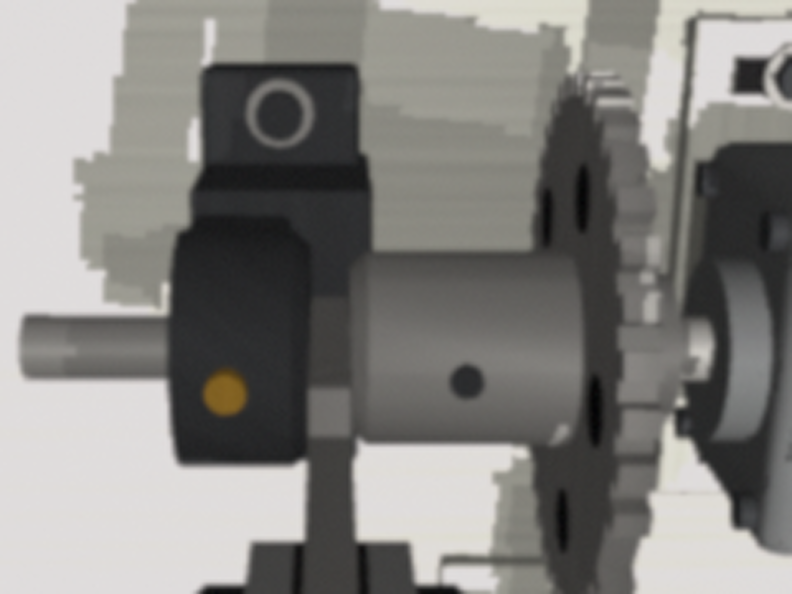

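```bash
cat >> h.py <<'E'
def down(x,y,z0,z1,step=.003,lim=5.,speed=.03):
    z=z0
    while z>z1+1e-6:
        z=max(z-step,z1)
        r.move_linear(rp(x,y,z),speed=speed)
        o=r.get_obs();f=o['wrist_force'];fx,fy,fz=f[:2]@ux,f[:2]@uy,f[2]
        if fz>lim or abs(fx)>lim or abs(fy)>lim: print("stop");break
    st("down cmd%.1f"%(z*1e3)); return z
E
python3 - <<'E'
from h import *
z=down(0,.00295,.170,.151)
if z<.1511: z=down(0,.00295,z,.130)
if z<.1301: z=down(0,.00295,z,.1235,step=.0015)
E
```

```text
down cmd151.0 t24.22 loc [-0.01  2.95] z151.0 Fx0.54 Fy0.79 Fz-0.75 w0.058
down cmd130.0 t25.97 loc [-0.23  2.99] z129.6 Fx-0.62 Fy-0.47 Fz-0.43 w0.057
down cmd123.5 t27.22 loc [-0.02  2.94] z123.5 Fx-0.37 Fy-0.83 Fz-0.73 w0.056
```

Run:
```python
from h import *
z=down(0,.00295,.1235,.1195,step=.0005,lim=3.,speed=.01); r.sleep(.15); st()
im=r.snapshot("wrist")
cv2.imwrite("pics/w11.png",im)
```

```text
stop
down cmd121.5 t28.22 loc [0.24 2.94] z122.1 Fx-1.03 Fy0.56 Fz3.46 w0.058
 t28.37 loc [0.24 2.89] z122.1 Fx-0.90 Fy0.75 Fz4.46 w0.059
```

View pics/w11.png

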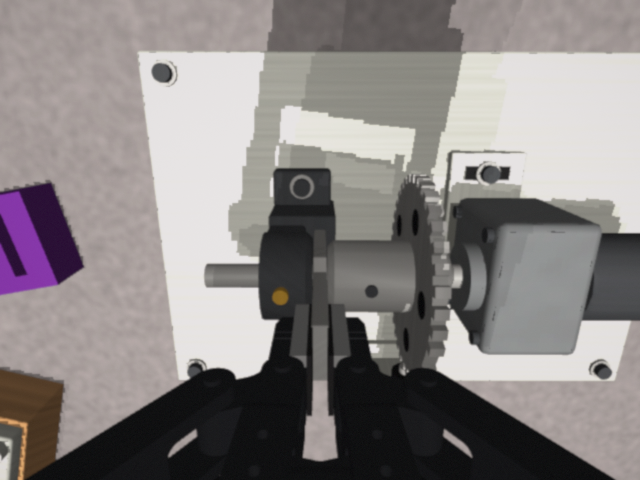

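Run:
```python
from h import *
r.move_linear(rp(0,.00295,.1221),speed=.02); st()
r.let_go(); st()
im=r.snapshot("wrist");cv2.imwrite("pics/w12.png",im)
r.move_linear(rp(0,.00295,.185),speed=.12); st()
```

```text
t28.67 loc [0.16 2.9 ] z122.1 Fx-0.88 Fy-0.26 Fz2.87 w0.058
 t29.42 loc [-0.    2.93] z122.1 Fx1.15 Fy0.07 Fz-0.68 w0.997
 t30.14 loc [-0.41  3.03] z184.5 Fx0.84 Fy-0.01 Fz-0.07 w0.997
```

View pics/w12.png

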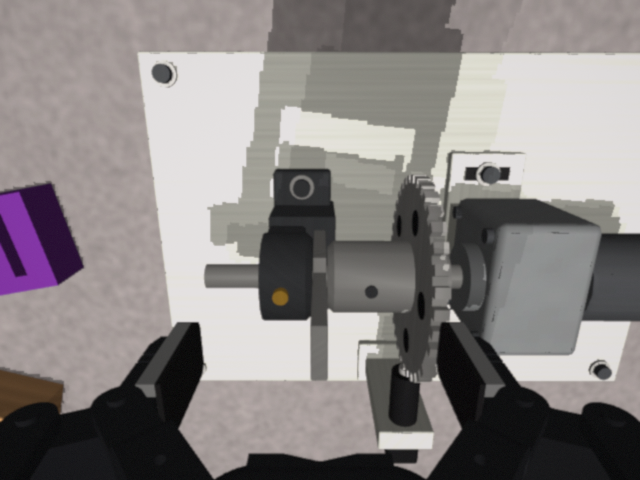

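Run:
```python
from h import *
r.move_linear(rp(-.031,.0493,.185),speed=.12)
r.move_linear(rp(-.031,.0493,.13),speed=.12);r.sleep(.2); st()
im=r.snapshot("wrist");cv2.imwrite("pics/w13.png",im)
```

```text
t31.57 loc [-30.17  49.18] z131.2 Fx-0.15 Fy0.80 Fz-0.45 w1.001
```

View pics/w13.png

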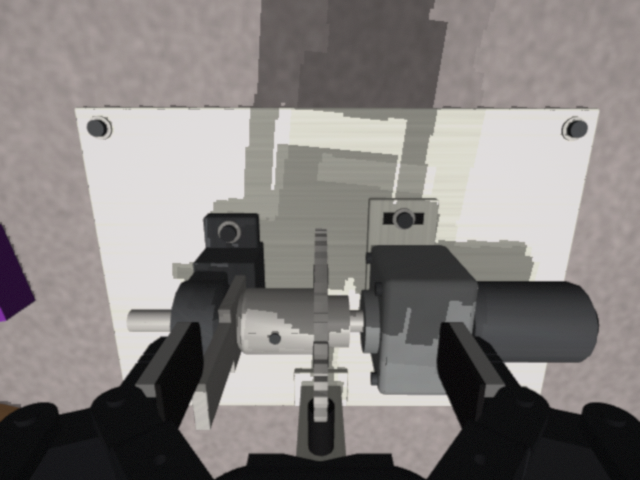

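Run:
```python
from h import *
np.set_printoptions(precision=1,suppress=True)
P=cam(r.camera_params("wrist"))
for x in (-42,-31,-20):
  for y in (49.2-42.5,49.2-57):
    for z in (.131,.144,.16): print(x,y,z,proj(P,rp(x/1e3,y/1e3,z)))
print("tab",proj(P,[rp(s*.011,y,.143) for s in (-1,1) for y in (0,.006)]))
```

```text
-42 6.700000000000003 0.131 [[296.  207.8]]
-42 6.700000000000003 0.144 [[312.1 198.3]]
-42 6.700000000000003 0.16 [[336.1 184.2]]
-42 -7.799999999999997 0.131 [[296.  170.2]]
-42 -7.799999999999997 0.144 [[312.1 157.6]]
-42 -7.799999999999997 0.16 [[336.  138.7]]
-31 6.700000000000003 0.131 [[321.3 210.2]]
-31 6.700000000000003 0.144 [[339.1 201.1]]
-31 6.700000000000003 0.16 [[365.5 187.7]]
-31 -7.799999999999997 0.131 [[321.3 173.4]]
-31 -7.799999999999997 0.144 [[339.1 161.3]]
-31 -7.799999999999997 0.16 [[365.5 143.4]]
-20 6.700000000000003 0.131 [[345.5 212.5]]
-20 6.700000000000003 0.144 [[364.9 203.8]]
-20 6.700000000000003 0.16 [[393.4 191.1]]
-20 -7.799999999999997 0.131 [[345.5 176.5]]
-20 -7.799999999999997 0.144 [[364.8 165. ]]
-20 -7.799999999999997 0.16 [[393.4 147.9]]
tab [[383.4 189.1]
 [383.4 204.8]
 [429.6 194.7]
 [429.6 209.7]]
```

Run:
```python
from h import *
r.move_linear(rp(-.034,.0493,.135),speed=.1)
r.move_linear(rp(-.034,.0493,.115),speed=.06); st()
r.move_linear(rp(-.034,.0493,.099),speed=.05); r.sleep(.2); st()
im=r.snapshot("wrist");cv2.imwrite("pics/w14.png",im)
cv2.imwrite("pics/s14.png",r.snapshot("scene")[90:290,260:480].repeat(3,0).repeat(3,1))
```

```text
t32.35 loc [-34.48  49.33] z114.1 Fx-0.44 Fy-0.62 Fz0.43 w1.000
 t33.02 loc [-33.75  49.28] z99.3 Fx-0.41 Fy0.55 Fz0.31 w1.004
```

View pics/w14.png

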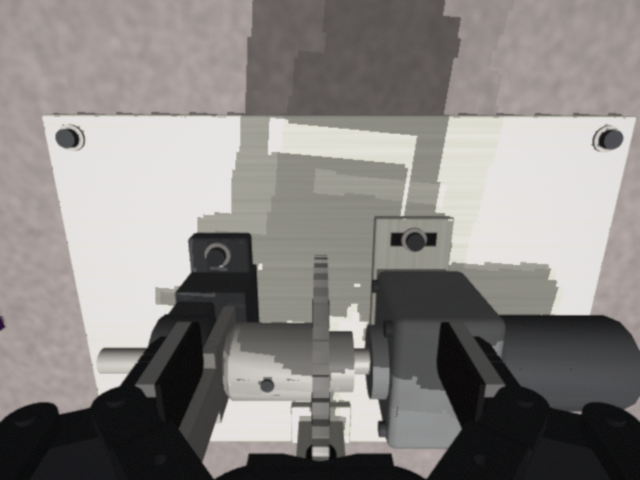

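View pics/s14.png

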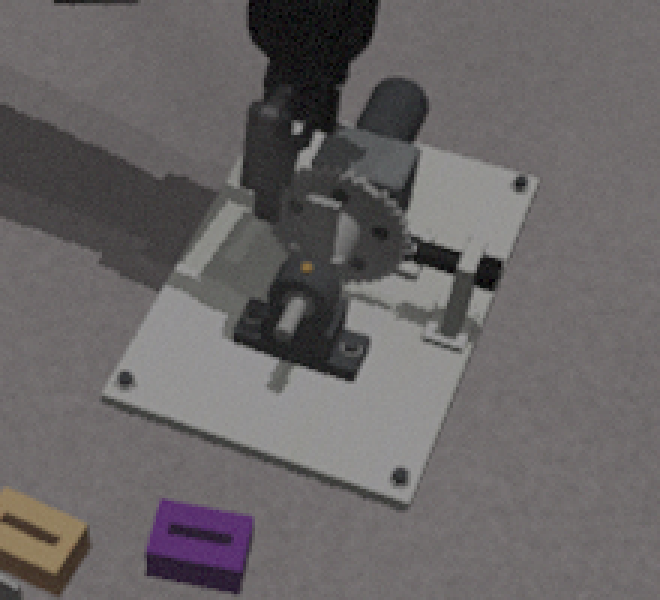

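Run:
```python
from h import *
r.close(20); st()
push(-.034,.0493,.099,-1,step=.0005,maxd=.008); st()
```

```text
t33.82 loc [-34.    49.35] z99.1 Fx-0.83 Fy-0.66 Fz0.39 w0.060
cmd47.80 meas48.23 F4.56
cmd47.60 meas48.23 F4.53
cmd47.40 meas48.20 F5.99
cmd47.20 meas48.22 F7.60
cmd47.00 meas48.20 F7.37
cmd46.80 meas48.20 F7.62
cmd46.60 meas48.21 F7.61
cmd46.40 meas48.19 F8.88
cmd46.20 meas48.20 F10.13
free F mean 4.699105943003502
hold F 10.52 meas 48.17 t 36.72
 t36.72 loc [-34.03  48.17] z99.1 Fx-0.23 Fy10.52 Fz1.88 w0.061
```

Run:
```python
from h import *
r.move_linear(rp(-.034,.0485,.099),speed=.02)
push(-.034,.0485,.099,1,step=.0006,maxd=.008); st()
r.move_linear(rp(-.034,.0506,.099),speed=.008); st()
r.let_go(); st()
im=r.snapshot("wrist");cv2.imwrite("pics/w15.png",im)
r.move_linear(rp(-.034,.0500,.19),speed=.12); st()
r.goto(rp(-.06,.03,.24),[np.pi,0,YAW]);r.sleep(.2)
P=r.camera_params("wrist");im=r.snapshot("wrist");cv2.imwrite("pics/w16.png",im)
cv2.imwrite("pics/w16c.png",cv2.resize(im[180:380,200:440],None,fx=3,fy=3,interpolation=cv2.INTER_CUBIC))
cv2.imwrite("pics/s16.png",r.snapshot("scene")); st()
```

```text
cmd50.30 meas50.12 F-2.29
cmd50.90 meas50.16 F-3.73
cmd51.10 meas50.17 F-5.57
cmd51.30 meas50.18 F-6.43
cmd51.50 meas50.18 F-7.61
cmd51.70 meas50.19 F-7.13
cmd51.90 meas50.19 F-8.05
cmd52.10 meas50.20 F-7.96
cmd52.30 meas50.22 F-9.40
free F mean -3.9960933225456725
hold F -9.41 meas 50.19 t 39.88
 t39.88 loc [-33.98  50.19] z99.0 Fx-1.61 Fy-9.41 Fz2.20 w0.065
 t40.25 loc [-33.99  50.17] z99.0 Fx-1.67 Fy-5.02 Fz2.12 w0.061
 t41.00 loc [-34.    50.62] z99.0 Fx-0.53 Fy0.23 Fz0.20 w0.996
 t41.96 loc [-34.65  50.06] z189.0 Fx-0.17 Fy-0.50 Fz-0.34 w0.998
 t42.61 loc [-60.49  30.29] z238.5 Fx-1.02 Fy-0.15 Fz-0.18 w1.001
```

View pics/w16.png

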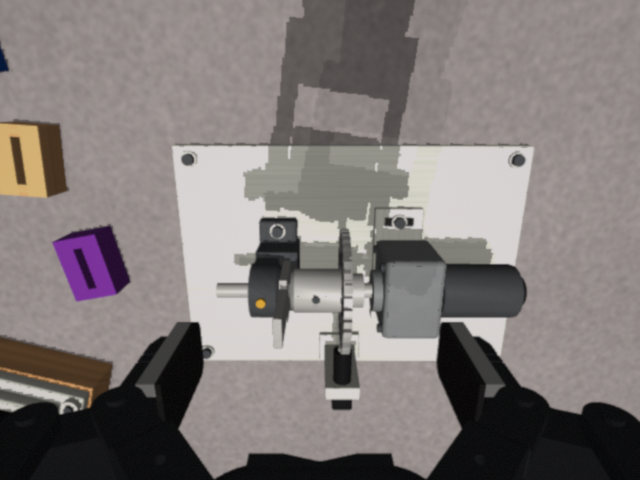

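View pics/s16.png

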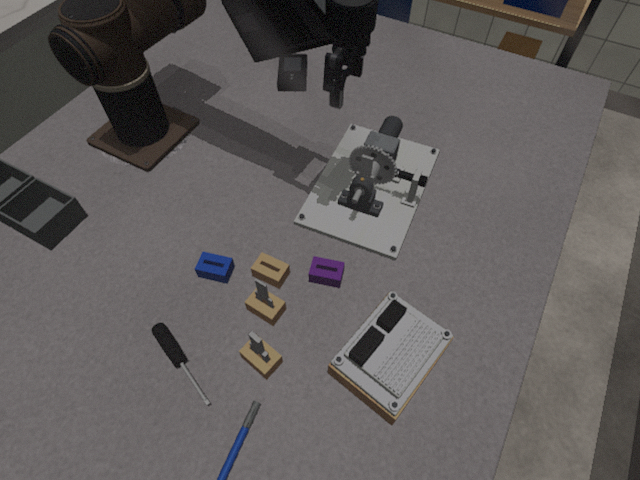

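View pics/w16c.png

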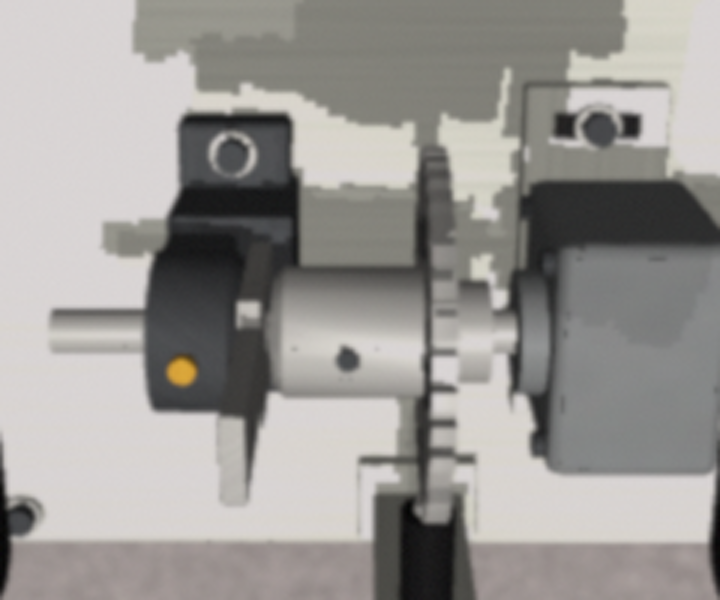

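Run:
```python
from h import *
np.set_printoptions(precision=1,suppress=True)
P=cam(r.camera_params("wrist"))
q=proj(P,[rp(s*.011,y-.0008,.143) for s in (-1,1) for y in (0,.006)])
print((q-[180,200])*3)
st(); r.sign_off()
```

```text
[[412.2 213. ]
 [412.3 240.5]
 [500.1 216.6]
 [500.1 243.4]]
 t42.61 loc [-60.5  30.3] z238.5 Fx-1.02 Fy-0.15 Fz-0.18 w1.001
the job is handed in; nothing more can be done
```

The job is done and handed in at about 43 s of the 72 s limit. The 6 mm spacer is fitted between the pedestal and the hub, standing on the foot.

- **End float:** I gripped the wheel and pushed the spindle against the pedestal, then the motor stop, at about 9–10 N each. The two stops were 7.9 mm apart, including a little give in the stops. That calls for the 6 mm spacer.
- **Spacer choice:** The wooden block nearest the rig held the middle-thickness spacer. I chose it by comparing the three tab tops in a close-up. The blue and purple blocks were empty look-alikes.
- **Fitting:** It slid down over the spindle with no noticeable resistance. It touched down at the height expected for its feet on the ledge, with about 4 N, and I let go.
- **Proof pushes:** Against the spacer, the hub stopped 6.0 mm from the pedestal contact point, at about 10 N. Against the motor stop it came to rest within 0.1 mm of the first reading, at about 9 N. That leaves about 2.0 mm of play.
- **Last look:** The spacer stands upright at the pedestal face, with its tab within about 2 mm of where it should be. The other two spacers are in their blocks and nothing else on the bench was disturbed. The gripper is open and clear of everything.

No check failed. One small disagreement: the wrist camera placed the rig about 3–5 mm farther along the spindle direction than the fixed cameras. The contact positions came out within 1 mm of the wrist camera's figure, so I used those contact positions for the fit.

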